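# Feel for the guide's notch and hold the dial stand lifted

### The job

With the gripper shut, touch the green reed guide beside the red block and sweep the fingertips along its front edge, away from the block, until they find the notch. Then press the lift bar inside the notch all the way down, so that the long lever lifts the dial stand off the valve seat ring, and finish while holding the bar down. Do not touch the dial stand or lever directly, and leave the loose things where they are.

Things in the scene. Friction and masses are not known exactly. Their poses are not given: they have to be found in the camera images.
- fixture: the fixed gauging fixture; origin on the bench under the middle of its steel rail, z up. The rail runs along y (320 mm long, 60 mm wide), its front faces -x. The green reed guide lies on the rail; granite block, long lever and dial stand are behind it. Offsets below are in this frame.
- guide_line (a point): rail's middle at the height of the guide's flat top (fixture 0, 0, 70 mm). The guide is a fixed green phenolic strip 54 mm wide (x -27 to +27 mm), 10 mm thick, 440 mm long. Its one notch, 60 mm along y, is cut 40 mm deep from the front edge (x -27 to +13 mm), right through. Where it is along the guide is not reported: its middle is anywhere from fixture y +25 to -90 mm.
- red_mark (a point): top of a red block (30 mm along y, 16 mm along x, 60 mm high) at the rail's front, fixture y +120 mm: marks the end of the guide where the sweep begins.
- granite_top (a point): middle of the top of the dark granite block, 200 mm (x) by 180 mm (y), 50 mm high, 220 mm behind the rail's middle. The dial stand on it is up to 170 mm high, fixture x 145 to 300 mm, y -30 to +30 mm, with a thin rod out to y = 120 mm at x = 210 mm.
- lever_pivot (a point): pivot of the long aluminium lever, which runs along x at fixture y 115 mm from under the rail (x -2 mm) to x 215 mm, 45 mm high, with an upright push rod at its far end, 125 mm high. Not to be touched.
- edge_start (a point): point on the guide's flat top, 20 mm in from its front edge, beside the red block (fixture x -7, y +120, z 70 mm): feeling begins here. Within 20 mm of here along the edge counts.
- edge_end (a point): the same line on the guide's top, 240 mm farther along (fixture x -7, y -120, z 70 mm): the notch lies between the two points, its middle 95 to 210 mm from edge_start. Fingertips up to 30 mm wide (shut, side by side) on this line fit into the notch.
- lift_bar (a joint): downward travel of the lift bar in m: 0 up, 0.008 fully down on its stop. The bar (dark steel, 34 mm wide) runs hidden under the guide, can be pushed only through the notch, where its top lies 13 mm below the guide's top. It springs back; pushing it takes about 5 to 13 N.
- dial_stand (a joint): angle of the hinged dial stand in rad: 0 with the dial's tip down on the ring, 0.23 fully lifted. The lift bar raises it through the long lever, in proportion, and it falls again when the bar is let go.
- dial_tip (a point): the tip of the dial's plunger on the dial stand; 27 mm above the ring when fully lifted. Not to be touched.
- seat_ring: bronze valve seat ring, 60 mm across, 12 mm high, lying on the granite under the dial's tip; origin under its centre. Leave alone.
- suction_cup: black rubber suction cup, 52 mm across, 50 mm high, on the bench beside the granite; origin under its centre. Leave alone.
- feeler_holder: chrome feeler gauge holder, about 145 x 22 x 20 mm, on the bench on the other side of the granite; origin under its middle. Leave alone.
- oil_bottle: amber oil bottle, 56 mm across, 120 mm high; origin under its centre. Leave alone.
- valve_plate: dark steel valve plate, 90 mm across, 16 mm high; origin under its centre. Leave alone.
- bench_brush: hand brush lying on the bench; origin under its middle. Leave alone.

How it is judged:
By the outcome, as a careful person would: the job done as asked, in the order asked, and still so for the second after the job is handed in, while the arm keeps its last pose, push and grip.
It also fails if it takes over 48 s, if anything falls off the work surface, if the arm or the gripper's body presses on something with over 40 N, if the wrist force passes 120 N, or if a joint passes its speed limit or range.

### The arm

A 6-joint arm with a two-finger parallel gripper is mounted at the origin on the work surface. World frame = base frame: x ahead of the robot, y to its left, z up, the work surface at z = 0. Lengths are in m, angles in rad, forces in N, time in s.
With the tool pointing down it reaches from about 0.35 to 0.95 m from the base axis. Payload 17.4 kg.
Tool frame: the origin (TCP) lies between the finger pads; the fingertips stand 14 mm ahead of it and the grasp point (between the pads) lies 5 mm behind it; x points along the fingers, y is the direction in which the jaws open and shut, and the axes are right-handed (so a half turn about x gives the same grasp; the last joint's range is limited). The gripper opens to 93 mm and grips with 3 to 60 N. Pads are 15 mm wide; open, the fingers measure 128 mm over their backs; the gripper's body (75 mm by 188 mm) begins 65 mm behind the grasp point.
Start: joints at [1.162, 0.116, 1.442, -0, 1.584, -0.038], TCP at [0.245, 0.629, 0.233] pointing down, gripper open.
Joint ranges: [-2.83, 2.83], [-0.83, 2.19], [0.07, 2.5], [-1.14, 4.28], [0.01, 3], [-2.97, 2.97]. Speed limits (rad/s): [1.89, 1.89, 2.22, 3.14, 3.14, 3.14].

### API

Orientations are given as a unit quaternion [w, x, y, z].
In Python, from station import status, cams, finish_job gives the robot as it stands.
- The arm moves only by the shell command python3 -m jog 'ROWS' [FORCE]. ROWS is JSON, a list of rows, each a list of 5 numbers: the finger opening in m, from 0 to 0.093, then the shift along the world's x, y, z in m, then the turn about the world's z in degrees. A call has exactly 10 rows; each row shifts and turns the pose as measured when the row begins; what a row does not reach is not made up. A row lasts 1/8 s, in which the tool goes at most 62.5 mm and 10.7 degrees, less where a joint would pass 70% of its speed; a pose out of reach is approached as far as the arm can. A call is refused whole if a number of a shift passes 0.0625 or a number of a turn 10.7, either way. A call with a gripper value outside its range is refused whole. The fingers move at their own pace and stop on an object; FORCE is the grip in N (left out, the last holds). Time passes only in rows, so rows that do not move let the fingers close, or fill a call up. It gives the time, the measured TCP pose, the force and the opening at its end, in the units of the state.
- status.state(): the state, without advancing time (a new reading comes with each control period).
- cams.snapshot(name): name is "scene" or "top" or "wrist"; returns a dict with "image" (384x512x3 uint8, blue, green, red), "fx", "fy", "cx", "cy" (pixels), "rvec" (rotation vector, rad) and "tvec" (3), from world to camera coordinates, as OpenCV has them. Camera axes: x right, y down, z forward; pixel columns grow to the right and rows downward; lengths in m; the calibration is good to about 2 mm. A picture is of the moment at which its call begins. There is no depth.
- finish_job(): hands the job in, once; it reports no verdict.
The state is a dict: "clock": time; "joint_positions": joint angles; "joint_vel": joint speeds; "joint_efforts": joint torques, N m; "tool_pos": TCP position; "eef_rot": TCP orientation; "contact_force": force on the tool from outside, world axes, zero at the start; "wrist_torque": the same for the moment, N m; "finger_gap": opening from 0.0 (shut) to 1.0 (fully open).
Only numpy, scipy, OpenCV 4.12 (cv2) and the standard library are available. Lean on these libraries where they do the work, as an engineer would, in place of code of your own. Each camera call takes 0.05 s, during which the arm holds its last target. There are 200 camera calls.

## Working session

There is one attempt and no reset: what is moved stays moved. The work goes in short steps, Python scripts to look and compute and a shell command to move; the robot and the scene stay as the last step left them, time stands still between calls to the robot, and variables do not carry over. Pictures are saved under pics/ and viewed, about 8 in all and at most 12, crops included, and the job is handed in when it is done.

```bash
mkdir -p pics
cat > h.py <<'E'
import cv2,numpy as np
from station import status,cams
def snap(n,f):
    s=cams.snapshot(n);cv2.imwrite(f'pics/{f}.png',s['image']);np.save(f'pics/{f}.npy',s,allow_pickle=True);return s
def load(f): return np.load(f'pics/{f}.npy',allow_pickle=True).item()
def K(s): return np.array([[s['fx'],0,s['cx']],[0,s['fy'],s['cy']],[0,0,1.]])
def ray(s,u,v,z):
    R=cv2.Rodrigues(np.array(s['rvec'],float))[0];t=np.array(s['tvec'],float).ravel()
    c=-R.T@t;d=R.T@np.linalg.inv(K(s))@[u,v,1];return c+d*(z-c[2])/d[2]
def proj(s,P): return cv2.projectPoints(np.array(P,float).reshape(-1,3),np.array(s['rvec'],float),np.array(s['tvec'],float),K(s),None)[0].reshape(-1,2)
E
python3 - <<'E'
from h import *
a=snap('scene','s0');b=snap('top','t0')
cv2.imwrite('pics/both.png',cv2.resize(b['image'],(800,600)))
print(status.state())
E
```

```text
{'clock': 0.1, 'joint_positions': array([ 1.16220187e+00,  1.16458751e-01,  1.44218231e+00,  1.20163119e-05,
        1.58400242e+00, -3.77769882e-02]), 'joint_vel': array([ 0.00091726, -0.00038115, -0.00192262,  0.00139373, -0.00120904,
       -0.00055007]), 'joint_efforts': array([ 2.70150485e-03, -7.22884011e+01, -6.23875237e+01,  7.81117170e-02,
        2.27160437e-02, -1.37806319e-04]), 'tool_pos': array([0.24453091, 0.62897592, 0.23197505]), 'eef_rot': array([ 0.69490121,  0.12999248,  0.69507396, -0.13071521]), 'contact_force': array([-0.02102414, -0.47073086, -0.43574533]), 'wrist_torque': array([-0.03533581,  0.00283619,  0.03984779]), 'finger_gap': 0.999114967723728}
```

View pics/both.png

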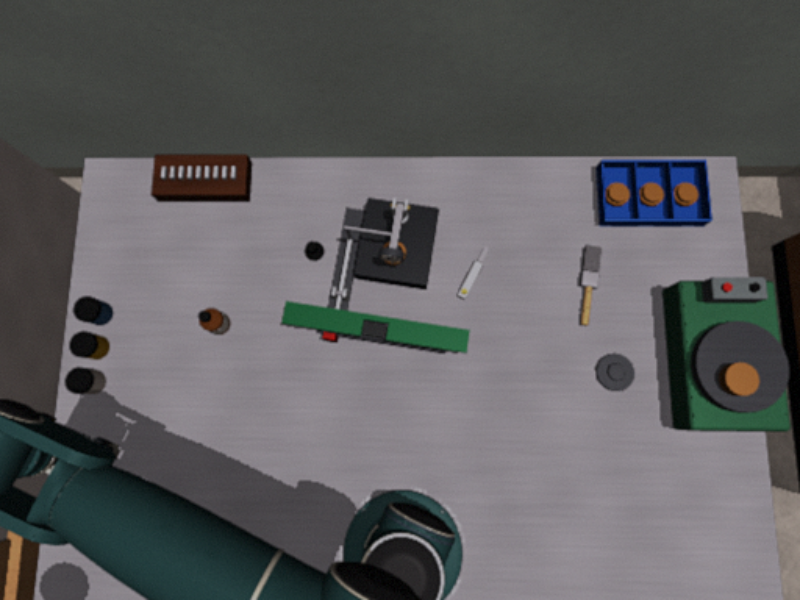

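View pics/s0.png

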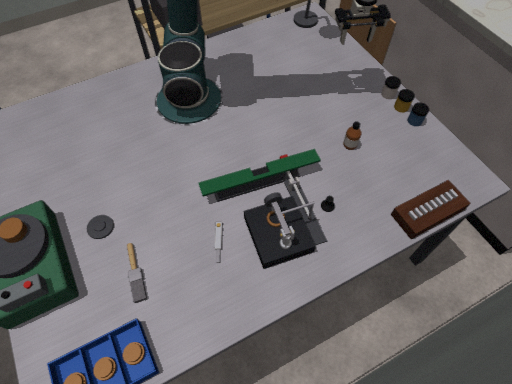

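The top view shows the green guide from (285,313) to (467,341), the red block at (330,337) and the notch near (375,331). I'll enlarge this area.

Run:
```python
from h import *
b=load('t0')['image'][180:240,170:310]
cv2.imwrite('pics/c1.png',cv2.resize(b,(770,330),interpolation=cv2.INTER_CUBIC))
```

```text
(no output)
```

View pics/c1.png

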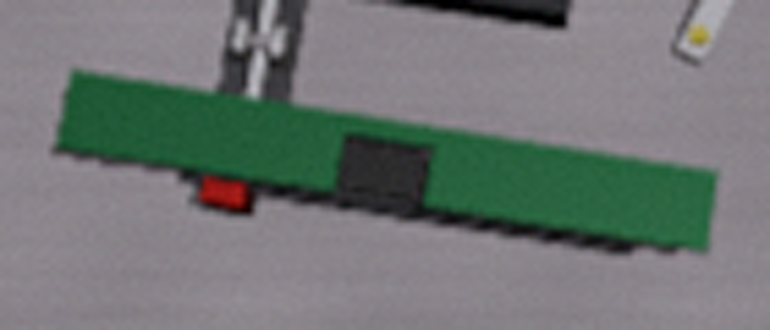

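The crop (5.5x) shows the guide corners at (73,70), (717,173), (707,252) and (53,150). The notch runs from (347,134)/(434,147) at its back to (337,199)/(420,213) at its front, and the red block is at (225,194).

```bash
cat > fit.py <<'E'
from h import *
from scipy.optimize import least_squares
s=load('t0')
up=lambda p:(np.array(p,float)+.5)/5.5-.5+[170,180]
F=np.array([[27,220],[27,-220],[-27,-220],[-27,220]])/1e3
pix=[up(p) for p in [(73,70),(717,173),(707,252),(53,150)]]
def W(x,P,z=.07):
    c,sn=np.cos(x[2]),np.sin(x[2]);P=np.atleast_2d(P)
    return np.c_[x[0]+c*P[:,0]-sn*P[:,1],x[1]+sn*P[:,0]+c*P[:,1],np.full(len(P),z)]
w=np.array([ray(s,*p,.07) for p in pix])
r=least_squares(lambda x:(W(x,F)-w).ravel(),[.5,.1,0]);X=r.x
def inv(p): 
    d=np.array(p[:2])-X[:2];c,sn=np.cos(X[2]),np.sin(X[2]);return np.array([c*d[0]+sn*d[1],-sn*d[0]+c*d[1]])
E
python3 - <<'E'
from fit import *
print(w,X,np.degrees(X[2]),r.fun.reshape(-1,3)*1e3)
for p in [(347,134),(434,147),(337,199),(420,213)]: print('notch',inv(ray(s,*up(p),.07))*1e3)
print('red',inv(ray(s,*up((225,194)),.06))*1e3)
print('start',W(X,[-.007,.12]),'end',W(X,[-.007,-.12]),[W(X,[-.007,y]) for y in (.02,.0,-.02)])
s=load('s0');print(proj(s,np.vstack([W(X,F)])))
R=cv2.Rodrigues(np.array([0,0,0.]))[0]
from scipy.spatial.transform import Rotation as Ro
q=status.state()['eef_rot'];print(Ro.from_quat(q[[1,2,3,0]]).as_matrix())
E
```

```text
[[ 0.56994479  0.28075071  0.07      ]
 [ 0.50155471 -0.15161475  0.07      ]
 [ 0.4490556  -0.1442123   0.07      ]
 [ 0.51528758  0.29188726  0.07      ]] [ 0.50896067  0.06920273 -0.15404967] -8.826395953952158 [[-5.46817645e-01  1.70382961e+00 -5.55111512e-14]
 [ 3.29174745e-01 -7.20142963e-01 -5.55111512e-14]
 [-5.32230614e-01  1.63220750e-01 -5.55111512e-14]
 [ 7.49873515e-01 -1.14690740e+00 -5.55111512e-14]]
notch [13.78248429 27.85704446]
notch [ 14.25756311 -31.07207171]
notch [-30.37686368  26.95446471]
notch [-30.87733981 -29.11610849]
red [-37.78485237 102.923788  ]
start [[0.5204565  0.18885575 0.07      ]] end [[ 0.48363063 -0.04830212  0.07      ]] [array([[0.50511239, 0.09003997, 0.07      ]]), array([[0.50204356, 0.07027682, 0.07      ]]), array([[0.49897474, 0.05051366, 0.07      ]])]
[[319.95369    159.30476186]
 [201.67159085 194.39809555]
 [197.59059962 181.84887686]
 [313.84526586 148.05768773]]
[[-4.28540684e-04  3.62377088e-01  9.32031471e-01]
 [-9.59549344e-04  9.32030978e-01 -3.62377338e-01]
 [-9.99999448e-01 -1.04962362e-03 -5.16944950e-05]]
```

```bash
python3 -m jog '[[0,0.026,-0.046,0,1.25],[0,0.026,-0.046,0,1.25],[0,0.026,-0.046,0,1.25],[0,0.026,-0.046,0,1.25],[0,0.026,-0.046,0,1.25],[0,0.026,-0.046,0,1.25],[0,0.026,-0.046,0,1.25],[0,0.026,-0.046,0,1.25],[0,0.026,-0.046,0,1.25],[0,0,0,0,0]]' 10
python3 - <<'E'
from h import *
snap('wrist','w1')
a=load('s0')['image'][130:230,180:340]
w=load('w1')['image']
cv2.imwrite('pics/v4.png',w)
E
```

```text
clock: 1.35
tool_pos: [0.482, 0.2005, 0.228]
eef_rot: [0.704, 0.057, 0.705, -0.061]
contact_force: [0.1, 0.2, 0.9]
finger_gap: 0.013
```

View pics/v4.png

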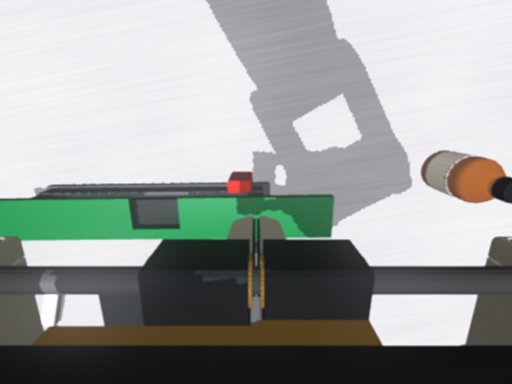

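The wrist view shows the guide's front edge at row 197, its end at (332,196)/(333,238), the notch at (131,198), (178,198), (136,228) and (179,228), and the red block at (228–252, 172–193).

Run:
```python
from fit import *
t=load('w1');st=status.state();print(st['tool_pos'])
for n,u,v,z in [('n',131,198,.07),('n',178,198,.07),('nb',136,228,.07),('nb',179,228,.07),('end',332,196,.07),('endb',333,238,.07),('frontfar',0,201,.07),('redL',228,192,.06),('redR',251,192,.06),('rail',269,194,.06),('redtopedge',228,173,.06)]:
    p=ray(t,u,v,z);print(n,p.round(4),'guideframe',(inv(p)*1e3).round(1))
cv2.imwrite('pics/v5.png',cv2.resize(t['image'][155:255,100:350],(800,320),interpolation=cv2.INTER_CUBIC))
from scipy.spatial.transform import Rotation as Ro
print(Ro.from_quat(st['eef_rot'][[1,2,3,0]]).as_matrix().round(3))
```

```text
[0.48142656 0.20173113 0.22796792]
n [0.4811 0.0453 0.07  ] guideframe [-23.9 -27.9]
n [0.4904 0.1017 0.07  ] guideframe [-23.3  29.3]
nb [0.5201 0.0402 0.07  ] guideframe [ 15.5 -26.9]
nb [0.5289 0.0935 0.07  ] guideframe [16.  27.1]
end [0.5183 0.286  0.07  ] guideframe [-24.  215.7]
endb [0.5737 0.2822 0.07  ] guideframe [ 31.3 220.4]
frontfar [ 0.4586 -0.1143  0.07  ] guideframe [ -21.6 -189.1]
redL [0.4955 0.1615 0.06  ] guideframe [-27.5  89.1]
redR [0.5002 0.1897 0.06  ] guideframe [-27.2 117.7]
rail [0.5064 0.2114 0.06  ] guideframe [-24.4 140.1]
redtopedge [0.4718 0.1661 0.06  ] guideframe [-51.6  90.1]
[[-0.003  0.165  0.986]
 [-0.005  0.986 -0.165]
 [-1.    -0.005 -0.002]]
```

View pics/v5.png

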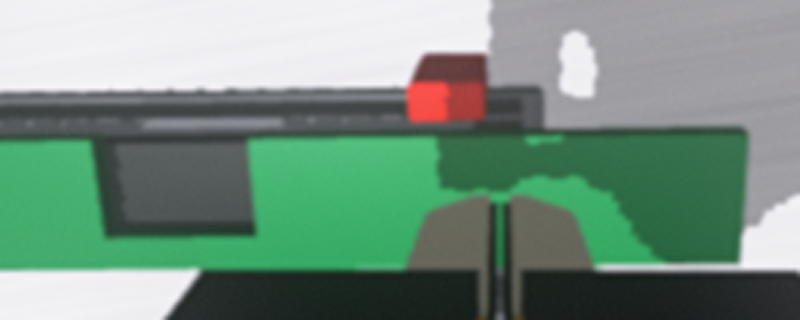

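```bash
python3 -m jog '[[0,0.01,-0.0075,0,0.2],[0,0.01,-0.0075,0,0.2],[0,0.01,-0.0075,-0.015,0.2],[0,0.0085,-0.007,-0.025,0],[0,0,0,-0.03,0],[0,0,0,-0.03,0],[0,0,0,-0.025,0],[0,0,0,-0.008,0],[0,0,0,0,0],[0,0,0,0,0]]'
python3 - <<'E'
from fit import *
st=status.state();print(st['tool_pos'],inv(st['tool_pos'])*1e3,st['finger_gap'],st['contact_force'])
from scipy.spatial.transform import Rotation as Ro
print(Ro.from_quat(st['eef_rot'][[1,2,3,0]]).as_matrix().round(3)[:,1])
t=load('w1');R=cv2.Rodrigues(np.array(t['rvec'],float))[0];print('cam',-R.T@np.array(t['tvec']).ravel())
E
```

```text
clock: 2.65
tool_pos: [0.522, 0.1721, 0.0855]
eef_rot: [0.703, 0.05, 0.707, -0.055]
contact_force: [-0.5, 0.1, -0.4]
finger_gap: 0.006
[0.5219887  0.17207131 0.08547851] [ -2.91051992 103.64942348] 0.006066389704522436 [-0.5194659   0.12594346 -0.40039431]
[ 0.148  0.989 -0.006]
cam [0.41129392 0.2125795  0.37988501]
```

```bash
python3 -m jog '[[0,-0.002,0,0,0],[0,0,0,-0.001,0],[0,0,0,-0.001,0],[0,0,0,-0.001,0],[0,0,0,-0.001,0],[0,0,0,-0.001,0],[0,0,0,-0.001,0],[0,0,0,-0.001,0],[0,0,0,-0.001,0],[0,0,0,-0.001,0]]'
```

```text
clock: 3.9
tool_pos: [0.5208, 0.1724, 0.0842]
eef_rot: [0.705, 0.051, 0.706, -0.054]
contact_force: [-6.4, -3.3, 12.7]
finger_gap: 0.007
```

```bash
python3 -m jog '[[0,-0.0011,-0.007,-0.0006,0],[0,-0.0011,-0.007,-0.0006,0],[0,-0.0011,-0.007,-0.0006,0],[0,-0.0011,-0.007,-0.0006,0],[0,-0.0011,-0.007,-0.0006,0],[0,-0.0011,-0.007,-0.0006,0],[0,-0.0011,-0.007,-0.0006,0],[0,-0.0011,-0.007,-0.0006,0],[0,-0.0011,-0.007,-0.0006,0],[0,-0.0011,-0.007,-0.0006,0]]'
python3 - <<'E'
from fit import *
st=status.state();print(st['tool_pos'],inv(st['tool_pos'])*1e3,st['finger_gap'],st['contact_force'])
E
```

```text
clock: 5.15
tool_pos: [0.5134, 0.103, 0.0843]
eef_rot: [0.709, 0.054, 0.702, -0.05]
contact_force: [0.2, 3.5, 5.6]
finger_gap: 0.001
[0.51342562 0.1030164  0.08425255] [-0.77632982 34.09835095] 0.0007899372831760368 [0.23455095 3.45564161 5.58973061]
```

```bash
python3 -m jog '[[0,-0.0015,-0.004,-0.0008,0],[0,-0.0015,-0.004,-0.0008,0],[0,-0.0015,-0.004,-0.0008,0],[0,-0.0015,-0.004,-0.0008,0],[0,-0.0012,-0.004,-0.0008,0],[0,-0.0006,-0.004,-0.0008,0],[0,-0.0006,-0.004,-0.0008,0],[0,-0.0006,-0.004,-0.0008,0],[0,0,0,-0.0005,0],[0,0,0,-0.0005,0]]'
python3 - <<'E'
from fit import *
st=status.state();print(st['tool_pos'],inv(st['tool_pos'])*1e3,st['finger_gap'],st['contact_force'])
E
```

```text
clock: 6.4
tool_pos: [0.5047, 0.0687, 0.0773]
eef_rot: [0.71, 0.055, 0.701, -0.05]
contact_force: [0.5, 0.2, 0.6]
finger_gap: 0.003
[0.50465028 0.06866238 0.07728888] [-4.17642908 -1.19533973] 0.002606720689143861 [0.51395681 0.2240493  0.61848189]
```

```bash
python3 -m jog '[[0,0,0,-0.002,0],[0,0,0,-0.002,0],[0,0,0,-0.002,0],[0,0,0,-0.002,0],[0,0,0,-0.002,0],[0,0,0,-0.002,0],[0,0,0,-0.002,0],[0,0,0,-0.002,0],[0,0,0,-0.002,0],[0,0,0,-0.002,0]]'
python3 - <<'E'
from fit import *
st=status.state();print(st['tool_pos'],inv(st['tool_pos'])*1e3,st['finger_gap'],st['contact_force'])
E
```

```text
clock: 7.65
tool_pos: [0.505, 0.0689, 0.063]
eef_rot: [0.71, 0.054, 0.701, -0.05]
contact_force: [-16.8, -2.5, 33.4]
finger_gap: 0.008
[0.50497654 0.06894018 0.06295387] [-3.89665709 -0.87077263] 0.007516649285915876 [-16.84750611  -2.51599537  33.39211624]
```

```bash
python3 -m jog '[[0,0,0,-0.0015,0],[0,0,0,-0.0015,0],[0,0,0,-0.0015,0],[0,0,0,-0.0015,0],[0,0,0,-0.0015,0],[0,0,0,-0.0015,0],[0,0,0,-0.0015,0],[0,0,0,-0.0015,0],[0,0,0,-0.0015,0],[0,0,0,-0.0015,0]]'
python3 - <<'E'
from fit import *
a=load('s0')['image'];b=snap('scene','s1')['image']
f=lambda i:cv2.resize(i[140:280,190:340],(390,364),interpolation=cv2.INTER_CUBIC)
cv2.imwrite('pics/v6.png',np.hstack([f(a),f(b)]))
st=status.state();print(st['tool_pos'],inv(st['tool_pos'])*1e3,st['contact_force'])
E
```

```text
clock: 8.9
tool_pos: [0.5049, 0.0689, 0.0631]
eef_rot: [0.709, 0.053, 0.701, -0.05]
contact_force: [-12.0, -2.3, 21.1]
finger_gap: 0.006
[0.50493652 0.06896546 0.06312992] [-3.94008408 -0.85193048] [-12.00305396  -1.2510625   20.87822927]
```

View pics/v6.png

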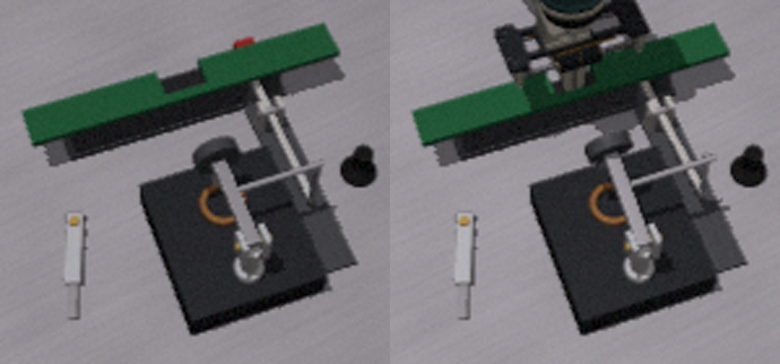

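The right half, taken while pressing, shows the dial head moved up from (213,152) to about (215,145). The ring, cup and feeler holder haven't moved. I'll compare the size of that lift with the full 27 mm.

Run:
```python
from fit import *
a=load('s0');b=load('s1');g=[cv2.resize(i['image'],None,fx=4,fy=4,interpolation=cv2.INTER_CUBIC) for i in (a,b)]
def m(u,v,h):
    u,v=u*4,v*4;T=g[0][v-h:v+h,u-h:u+h];r=cv2.matchTemplate(g[1][v-120:v+120,u-120:u+120],T,cv2.TM_CCOEFF_NORMED)
    _,q,_,l=cv2.minMaxLoc(r);return (np.array(l)-120+h)/4,q
# crop scale 2.6
for n,u,v in [('dial',213,152),('ring',212,204),('cup',358,165),('feeler',75,250)]: print(n,m(int(190+u/2.6),int(140+v/2.6),32))
P=W(X,[.165,-.0165],.1)[0];print('27mm lift px',proj(a,[P,P+[0,0,.027]]),'dial px',190+213/2.6,140+152/2.6)
st=status.state();print(st['tool_pos'],st['contact_force'])
```

```text
dial (array([ 1., -2.]), 0.8196979761123657)
ring (array([ 0.5 , -0.25]), 0.9161331653594971)
cup (array([0., 0.]), 0.9976019263267517)
feeler (array([0., 0.]), 0.9962899684906006)
27mm lift px [[272.16942167 206.00145899]
 [272.43985675 201.86189778]] dial px 271.9230769230769 198.46153846153845
[0.50493652 0.06896546 0.06312992] [-12.00305396  -1.2510625   20.87822927]
```

```bash
python3 -c "
from station import finish_job,status
print(finish_job());s=status.state();print(s['clock'],s['tool_pos'],s['contact_force'])"
```

```text
the job is handed in; nothing more can be done
None
the job is handed in; nothing more can be done
```

I handed the job in at about 9 s, with the shut fingertips still holding the lift bar down. The interface gave no verdict.

**What I did:** I touched the guide's top beside the red block and swept about 104 mm along its edge, away from the block. The fingertips dropped into the notch there, and I pressed the bar down inside it.

**Checks that agreed:**
- **Depth:** the tool stopped 21.1 mm below where it touched the guide's top. The expected depth is 21 mm: 13 mm to the bar plus 8 mm of travel.
- **Firm stop:** at 21 N the tool sat within 0.2 mm of where it was at 33 N. Both are well above the 13 N the spring needs, so the bar is on its stop.
- **Loose things:** before and after pictures show the suction cup and feeler holder unmoved, and the ring unmoved to within about half a pixel. I did not check the oil bottle, valve plate or brush this way; the arm stayed clear of them.

**Less certain:**
- **Dial stand lift:** the picture shows the stand raised, but the measured shift was only about 2 pixels against roughly 4 for a straight 27 mm lift. I think the stand tilting back on its hinge explains the difference, but that match was coarse. I am relying on the depth and force for full lift.
- **Sideways force:** there was still about 12 N of sideways force on the fingertips while pressing, and I did not trace its cause.
- **Guide position:** the guide is not centred on the rail; it sits about 17 mm off along y. The two cameras differed by about 3.5 mm across the guide. I set the start point from the red block and took a middle value across the guide.

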